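Drive home the last leg wedge of a footstool

ROBOT

A 7-joint arm with a two-finger parallel gripper is mounted at the origin on the work surface. World frame = base frame: x ahead of the robot, y to its left, z up, the work surface at z = 0. Lengths are in m, angles in rad, forces in N, time in s.
With the tool pointing down it reaches from about 0.4 to 0.85 m from the base axis. Payload 10.4 kg.
Tool frame: the origin (TCP) lies midway between the tips of the shut fingers; the grasp point (between the pads) lies ctrl.tcp_to_grasp behind it (ctrl.tcp_to_grasp is the distance from the TCP to the grasp point, in m); z points along the fingers, y is the line along which they close (so a half turn about z gives the same grasp; the last joint's range is limited). The gripper opens to 87 mm and grips with 3 to 60 N. Pads are 19 mm wide; open, the fingers measure 117 mm over their backs; the gripper's body (75 mm by 190 mm) begins 51 mm behind the grasp point.
Start: joints at [1.189, 0.332, -0.065, 1.46, 0.022, 1.35, -0.088], TCP at [0.219, -0.585, 0.223] pointing down, gripper open.
Joint ranges: [-2.6, 2.6], [-0.5, 2.12], [-1.47, 1.34], [0.16, 2.42], [-1.27, 4.41], [0.06, 2.06], [-2.6, 2.6]. Speed limits (rad/s): [2.22, 2.22, 2.79, 2.79, 3.14, 3.14, 3.14].

INTERFACE

Orientations are given as a unit quaternion [x, y, z, w].
In Python, from plant import ctrl gives the robot as it stands. The module is installed in compiled form; this text tells all that it offers.
- The arm moves only by the tool play_rows, never from a script. Its argument "plan" is one flat list of numbers, 7 for each row, row after row: the shift along the tool's x, y, z in mm, then the turn, a rotation vector about the tool's x, y, z in degrees, then the closure, from -1 (fully open) to 1 (shut), so that 0 is half open. A call has 1 to 10 rows; each row shifts and turns the commanded pose from where the row before left it, along the tool's axes as they then stand; what a row does not reach is not made up. A row lasts 1/8 s, in which the tool goes at most 62.5 mm and 10.7 degrees, less where a joint would pass 70% of its speed; a pose out of reach is approached as far as the arm can. A call is refused whole if a number of a shift passes 62.5 or a number of a turn 10.7, either way. A call with a gripper value outside its range is refused whole. The fingers move at their own pace and stop on an object; "grip_force" is the grip in N (left out, the last holds). Time passes only in rows, so rows that do not move let the fingers close. It gives the time, the measured TCP pose, the force, the opening and the grip force at its end, in the units of the state.
- ctrl.get_obs(): the state, without advancing time (a new reading comes with each control period).
- ctrl.camera(name): name is "side" or "top" or "wrist"; returns the picture (384x512x3 uint8, red, green, blue); there is no depth.
- ctrl.calibration(name): a dict with "mtx" (3x3 intrinsics, pixels), "eye" and "rotation" of the camera in the world; the wrist camera has in their place "T_tool_cam" (4x4, takes a point from camera to tool coordinates, whose origin is the TCP and whose axes are the flange's). Camera axes: x right, y up, looking along -z (the intrinsics and any distortion apply to the point x, -y, -z); pixel columns grow to the right and rows downward; lengths in m; the calibration is good to about 2 mm. A picture is of the moment at which its call begins: read the wrist's pose just before it. calibration takes no time and is no camera call.
- ctrl.sign_off(): hands the job in; it is judged then, once.
The state is a dict: "t": time; "joint_positions": joint angles; "joint_vel": joint speeds; "joint_efforts": joint torques, N m; "tcp_pos": TCP position; "tcp_rot": TCP orientation; "contact_force": force on the tool from outside, world axes, zero at the start; "wrist_torque": the same for the moment, N m; "opening": opening from 0.0 (shut) to 1.0 (fully open); "finger_force": force on a finger pad.
Only numpy, scipy, OpenCV 4.12 (cv2) and the standard library are available. Lean on these libraries where they do the work, as an engineer would, in place of code of your own. Each camera call takes 0.05 s, during which the arm holds its last target. There are 200 camera calls.

TASK

One of the four leg wedges of the little footstool still stands well proud of the seat. Pick up the round wooden mallet by its handle and drive that wedge down with the mallet's flat face, by taps or a steady push, until it stops and will go no further, touching the wedge with the mallet only and not with the gripper. Then stand the mallet upright on the bench again and leave the spare leg and the glue bottle standing where they are.

Things in the scene. Friction and masses are not known exactly. Their poses are not given: they have to be found in the camera images.
- mallet: Turned wooden mallet standing on the bench on its striking face: a round head 64 mm across and 70 mm tall, above it a pale straight round handle 26 mm across; 134 mm tall in all, about 0.3 kg. Origin: centre of the flat striking face (60 mm across) on its underside; z runs up the handle. Grip the handle from above, 100 to 110 mm above the origin, at any yaw.
- wedge: The proud leg wedge, pale wood, 30 by 10 mm in plan, upright in the leg end at one corner of the stool. Origin: centre of its flat top, at the start 164 to 170 mm above the bench. It slides straight down against about 7 N of friction, stays where left, and stops hard when home, its top 146 mm above the bench (6 mm above the seat, like the three other wedges).
- stool: Low wooden footstool fixed to the bench, at any heading. Origin: under its middle, on the bench. Seat 220 mm (x) by 150 mm (y), its top 140 mm above the bench. Four round legs end in the seat at x = +-75, y = +-45 mm; the proud wedge is the one at +75, +45.
- spare_leg: Bystander: spare wooden leg, a plain round post 38 mm in diameter and 122 mm tall, its upper 30 mm slightly thinner (34 mm), standing on end on the bench. Origin: centre of its underside.
- glue: Bystander: white glue bottle with a cap, 54 mm in diameter and 135 mm tall, standing on the bench. Origin: centre of its underside.
Mind the look-alikes: they are no part of the job. What is shaped like the mallet but purple or red is not meant.

How it is judged:
By the outcome, as a careful person would: the job done as asked, in the order asked, and still so for the second after the job is handed in, with the robot touching nothing.
It also fails if it takes over 51 s, if anything falls off the work surface, if the arm or the gripper's body presses on something with over 40 N, if the wrist force passes 120 N, or if a joint passes its speed limit or range.

## Working session

There is one attempt and no reset: what is moved stays moved. The work goes in short steps, Python scripts to look and compute and a tool call to move; the robot and the scene stay as the last step left them, time stands still between calls to the robot, and variables do not carry over. Pictures are saved under pics/ and viewed, at most 10 in all, crops included, and the job is handed in when it is done.

Besides the shell and the picture viewer there is one more tool, called after "Call:" by a JSON object that holds its "method" and its "body". play_rows: Moves the arm, as the interface text tells. Its arguments: {"type":"object","properties":{"plan":{"type":"array"},"grip_force":{"type":"number"}},"required":["plan"]}

```bash
mkdir -p pics
cat > h.py <<'E'
import numpy as np, cv2
from plant import ctrl
from scipy.spatial.transform import Rotation as R
def snap(n,f):
    o=ctrl.get_obs(); im=ctrl.camera(n); cv2.imwrite(f,im[:,:,::-1]); return o,im
def cam(n,o=None):
    c=ctrl.calibration(n)
    if n=="wrist":
        T=np.array(c["T_tool_cam"]); q=R.from_quat(o["tcp_rot"]).as_matrix()
        return c, np.array(o["tcp_pos"])+q@T[:3,3], q@T[:3,:3]
    return c, np.array(c["eye"]), np.array(c["rotation"])
def px2w(n,uv,z,o=None):
    c,e,r=cam(n,o); K=np.array(c["mtx"]); d=np.array(c.get("dist",np.zeros(5)))
    p=cv2.undistortPoints(np.array([[uv]],float),K,d)[0,0]
    v=r@np.array([p[0],-p[1],-1]); return e+v*(z-e[2])/v[2]
def w2px(n,P,o=None):
    c,e,r=cam(n,o); K=np.array(c["mtx"]); d=np.array(c.get("dist",np.zeros(5)))
    q=r.T@(np.array(P)-e); return cv2.projectPoints(np.array([[q[0],-q[1],-q[2]]]),np.zeros(3),np.zeros(3),K,d)[0].ravel()
E
python3 - <<'E'
from h import *
np.set_printoptions(precision=4,suppress=True)
ims=[]
for n in ("top","side"):
    o,im=snap(n,f"pics/{n}0.png"); print(n,ctrl.calibration(n))
print({k:np.round(v,3) for k,v in o.items()},ctrl.tcp_to_grasp, ctrl.calibration("wrist"))
for n in ("top","side"):
    cv2.imwrite(f"pics/{n}0b.png",cv2.resize(cv2.imread(f"pics/{n}0.png"),(800,600),interpolation=cv2.INTER_CUBIC))
E
```

```text
top {'mtx': array([[381.8187,   0.    , 259.7816],
       [  0.    , 381.8187, 188.9143],
       [  0.    ,   0.    ,   1.    ]]), 'eye': array([ 0.4159, -0.0219,  1.0574]), 'rotation': array([-0.0439,  0.0597,  0.7102, -0.7001])}
side {'mtx': array([[386.4769,   0.    , 254.9513],
       [  0.    , 386.4769, 193.5483],
       [  0.    ,   0.    ,   1.    ]]), 'eye': array([ 0.449 , -0.6562,  0.8591]), 'rotation': array([ 0.3537, -0.0304, -0.0656,  0.9326])}
{'t': np.float64(0.05), 'joint_positions': array([ 1.189,  0.333, -0.065,  1.461,  0.022,  1.35 , -0.089]), 'joint_vel': array([ 0.001, -0.003,  0.   , -0.004,  0.003,  0.   ,  0.001]), 'joint_efforts': array([  0.002, -62.516,   0.025, -39.113,  -0.062,   0.037,   0.   ]), 'tcp_pos': array([ 0.219, -0.585,  0.222]), 'tcp_rot': array([ 0.984,  0.178, -0.   , -0.001]), 'contact_force': array([-0.404, -0.015,  0.011]), 'wrist_torque': array([-0.019, -0.015, -0.05 ]), 'finger_force': np.float64(0.0), 'opening': np.float64(1.003)} 0.0187 {'mtx': array([[285.0162,   0.    , 259.1983],
       [  0.    , 285.0162, 193.7884],
       [  0.    ,   0.    ,   1.    ]]), 'T_tool_cam': array([[ 0.001 ,  0.9539,  0.3002,  0.0816],
       [ 1.    , -0.0011,  0.0002, -0.0001],
       [ 0.0005,  0.3002, -0.9539, -0.1615],
       [ 0.    ,  0.    ,  0.    ,  1.    ]])}
```

View pics/top0b.png

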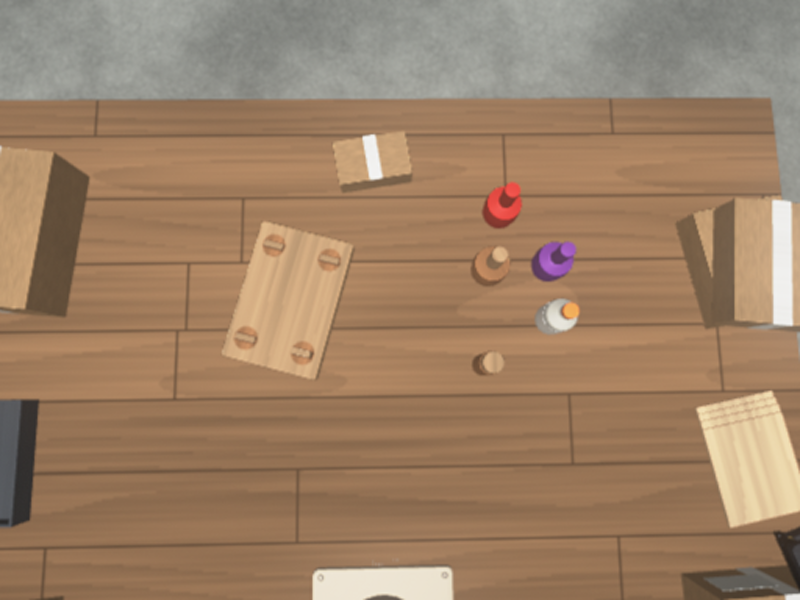

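View pics/side0b.png

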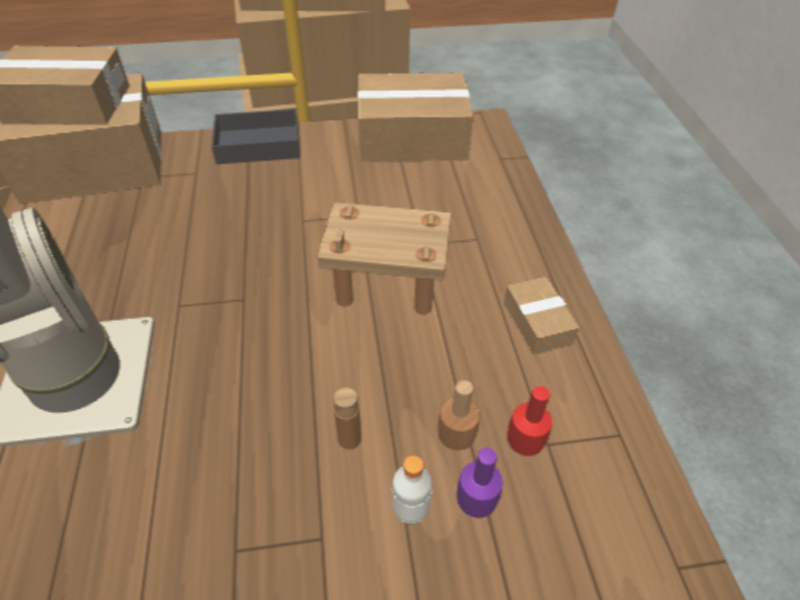

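The top view shows the stool at about (288,300) and its proud wedge at the lower-right corner, about (302,352). The mallet handle top is at (499,255). Purple is at (567,250), red at (512,190), the glue cap at (571,311) and the spare leg top at (492,362), all in 800x600 pixels. Next I'll convert these to positions and take an enlarged crop.

```bash
sed -i 's/np.array(c\["rotation"\])/R.from_quat(c["rotation"]).as_matrix()/' h.py
python3 - <<'E'
from h import *
np.set_printoptions(precision=4,suppress=True)
s=.64
for k,uv,z in [("mallet",(499,255),.134),("wedge",(302,351),.167),("w2",(273.5,245),.146),("w3",(329,260),.146),("w4",(246,338),.146),("purple",(568,249),.134),("red",(512,190),.134),("glue",(571,311),.135),("leg",(492,362),.122)]:
    print(k,px2w("top",np.array(uv)*s,z))
for k,uv,z in [("mallet",(464,386),.134),("wedge",(341,235),.167),("glue",(413,464),.135),("leg",(346,396),.122),("w3",(426,253),.146),("w4",(349,211),.146),("w2",(431,218),.146)]:
    print("side",k,px2w("side",np.array(uv)*s,z))
a=cv2.imread("pics/top0.png")[135:245,140:260]; b=cv2.imread("pics/top0.png")[110:245,295:375]
c=cv2.imread("pics/side0.png")[125:180,200:295]
A=np.zeros((600,800,3),np.uint8)
def put(i,f,x,y):
    j=cv2.resize(i,None,fx=f,fy=f,interpolation=cv2.INTER_CUBIC); A[y:y+j.shape[0],x:x+j.shape[1]]=j
put(a,3,0,0); put(b,4,400,0); put(c,4,0,360)
cv2.imwrite("pics/c1.png",A)
E
```

```text
mallet [ 0.6146 -0.1923  0.134 ]
wedge [0.4655 0.1126 0.167 ]
w2 [0.6319 0.1616 0.146 ]
w3 [0.6071 0.0753 0.146 ]
w4 [0.4877 0.2008 0.146 ]
purple [ 0.6231 -0.3029  0.134 ]
red [ 0.7214 -0.2175  0.134 ]
glue [ 0.5236 -0.3018  0.135 ]
leg [ 0.4465 -0.1769  0.122 ]
side mallet [ 0.6191 -0.1916  0.134 ]
side wedge [0.4699 0.115  0.167 ]
side glue [ 0.5274 -0.3011  0.135 ]
side leg [ 0.4505 -0.1774  0.122 ]
side w3 [0.6102 0.0738 0.146 ]
side w4 [0.4903 0.2012 0.146 ]
side w2 [0.635  0.1623 0.146 ]
```

View pics/c1.png

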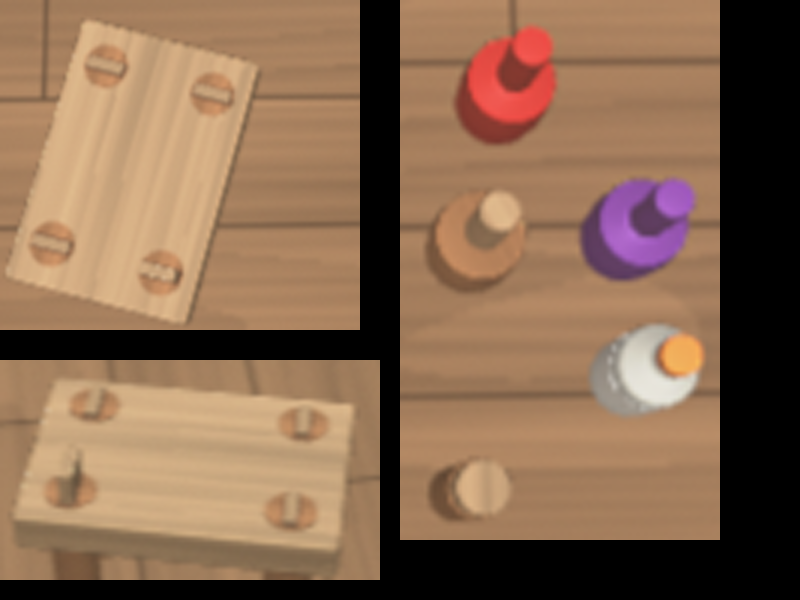

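The crop confirms that the wedge at the lower-right corner stands proud (dark shaft in the side view). The natural-wood mallet is between red and purple. Both cameras agree to about 4 mm: mallet (0.617,-0.192), wedge (0.466,0.114). Now I'll approach above the mallet.

Call:
{"method": "play_rows", "body": {"plan": [40,-18,0,0,0,0,-1,50,-23,0,0,0,0,-1,50,-23,0,0,0,0,-1,50,-23,0,0,0,0,-1,50,-23,0,0,0,0,-1,50,-23,0,0,0,0,-1,50,-23,0,0,0,0,-1,50,-23,0,0,0,0,-1,50,-23,0,0,0,0,-1,50,-23,0,0,0,0,-1]}}

```text
t: 1.35
tcp_pos: [0.6001, -0.2013, 0.2222]
tcp_rot: [0.984, 0.178, -0.0, -0.0]
contact_force: [0.9, -1.3, -0.5]
opening: 1.001
finger_force: 0.0
```

Run:
```python
from h import *
o,im=snap("wrist","pics/w1.png"); print(o["t"],o["tcp_pos"],o["tcp_rot"],o["joint_positions"])
print(w2px("wrist",[.617,-.192,.134],o))
```

```text
1.35 [ 0.60014086 -0.20125359  0.22224264] [ 9.83986243e-01  1.78244272e-01 -2.31659202e-04 -1.73095159e-05] [ 0.5307691   0.37508704 -0.36804287  1.42271163  0.13508355  1.36907774
 -1.05340251]
[256.32582542 176.84852878]
```

View pics/w1.png

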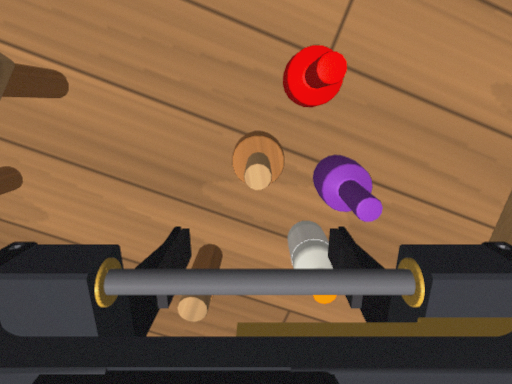

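The wrist view shows the natural mallet's handle top at (258,177), within 2 px of the prediction. I'll centre on it and descend.

Call:
{"method": "play_rows", "body": {"plan": [19,-2.5,0,0,0,0,-1,0,0,0,0,0,0,-1,0,0,30,0,0,0,-1,0,0,40,0,0,0,-1,0,0,40,0,0,0,-1,0,0,26,0,0,0,-1,0,0,0,0,0,0,-1]}}

```text
t: 2.28
tcp_pos: [0.614, -0.1942, 0.0845]
tcp_rot: [0.984, 0.178, -0.002, -0.001]
contact_force: [-0.4, 0.2, 0.2]
opening: 1.001
finger_force: 0.0
```

Call:
{"method": "play_rows", "body": {"plan": [0,0,0,0,0,0,0.2,0,0,0,0,0,0,0.4,0,0,0,0,0,0,1,0,0,0,0,0,0,1,0,0,0,0,0,0,1,0,0,0,0,0,0,1], "grip_force": 45}}

```text
t: 3.02
tcp_pos: [0.6162, -0.1934, 0.0866]
tcp_rot: [0.984, 0.178, 0.0, 0.0]
contact_force: [-0.3, 0.4, 1.1]
opening: 0.404
finger_force: 0.0
```

Call:
{"method": "play_rows", "body": {"plan": [0,0,0,0,0,0,1,0,0,0,0,0,0,1,0,0,0,0,0,0,1,0,0,0,0,0,0,1]}}

```text
t: 3.52
tcp_pos: [0.6162, -0.1935, 0.0865]
tcp_rot: [0.984, 0.178, 0.0, 0.0]
contact_force: [-0.1, -0.5, 0.0]
opening: 0.288
finger_force: 45.0
```

Gripped. The opening is 25 mm, matching the 26 mm handle. Now lift and carry.

Call:
{"method": "play_rows", "body": {"plan": [0,0,-10,0,0,0,1,0,0,-25,0,0,0,1,0,0,-35,0,0,0,1,0,0,-40,0,0,0,1,0,0,-40,0,0,0,1,0,0,-35,0,0,0,1,0,0,-20,0,0,0,1,0,0,0,0,0,0,1]}}

```text
t: 4.53
tcp_pos: [0.6167, -0.1934, 0.2934]
tcp_rot: [0.984, 0.179, 0.001, 0.001]
contact_force: [-0.5, -0.1, -4.3]
opening: 0.284
finger_force: 45.0
```

Call:
{"method": "play_rows", "body": {"plan": [-2,-20,0,0,0,0,1,-3,-35,0,0,0,0,1,-4,-40,0,0,0,0,1,-4,-40,0,0,0,0,1,-4,-40,0,0,0,0,1,-4,-40,0,0,0,0,1,-4,-40,0,0,0,0,1,-4,-40,0,0,0,0,1,-3,-30,0,0,0,0,1,-1,-16,0,0,0,0,1]}}

```text
t: 5.78
tcp_pos: [0.4644, 0.1154, 0.2907]
tcp_rot: [0.984, 0.179, -0.001, 0.0]
contact_force: [-0.3, 0.2, -2.6]
opening: 0.285
finger_force: 45.0
```

Run:
```python
from h import *
o=ctrl.get_obs(); print(o["t"],o["tcp_pos"],o["contact_force"],o["opening"],o["finger_force"],o["joint_positions"])
A=np.zeros((600,800,3),np.uint8)
_,s=snap("side","pics/s2.png"); _,t=snap("top","pics/t2.png")
def put(i,x,y):
    j=cv2.resize(i[:,:,::-1],(400,300+ 0*1)) if 0 else i[:,:,::-1]; A[y:y+j.shape[0],x:x+j.shape[1]]=j
put(cv2.resize(s[60:260,150:350],(400,400)),0,0); put(cv2.resize(t[100:300,110:310],(400,400)),400,0)
cv2.imwrite("pics/c2.png",A[:400])
```

```text
5.775 [0.46436148 0.11544851 0.29068241] [-0.25262874  0.22675151 -2.64897   ] 0.2851215250121819 44.99956130515784 [ 0.26566126  0.00928811 -0.60122218  1.69431358  0.0054346   1.44085361
 -1.54646272]
```

View pics/c2.png

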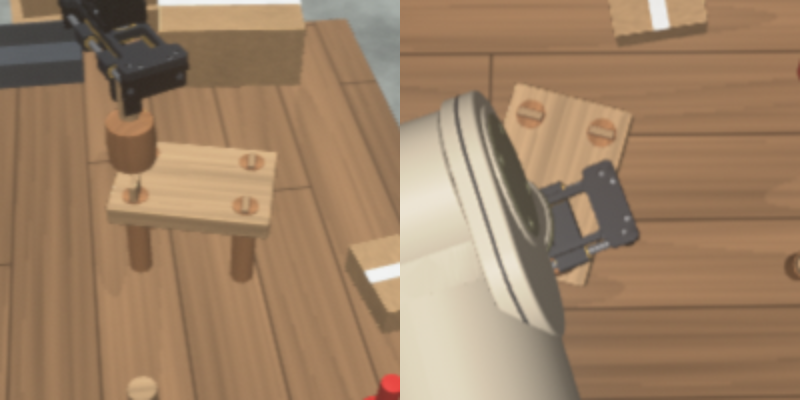

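The side view shows the mallet upright right above the proud wedge (crop (136,185)), with other wedges clear. Now press down slowly.

Call:
{"method": "play_rows", "body": {"plan": [0,0,12,0,0,0,1,0,0,14,0,0,0,1,0,0,6,0,0,0,1,0,0,4,0,0,0,1,0,0,4,0,0,0,1,0,0,3,0,0,0,1,0,0,0,0,0,0,1], "grip_force": 60}}

```text
t: 6.75
tcp_pos: [0.4657, 0.1142, 0.2488]
tcp_rot: [0.984, 0.178, 0.0, 0.0]
contact_force: [-0.7, -0.9, 1.4]
opening: 0.287
finger_force: 60.0
```

Call:
{"method": "play_rows", "body": {"plan": [0,0,3,0,0,0,1,0,0,3,0,0,0,1,0,0,2,0,0,0,1,0,0,0,0,0,0,1]}}

```text
t: 7.25
tcp_pos: [0.4656, 0.1142, 0.2403]
tcp_rot: [0.984, 0.178, 0.0, 0.0]
contact_force: [0.0, -0.5, 0.1]
opening: 0.286
finger_force: 60.0
```

Call:
{"method": "play_rows", "body": {"plan": [0,0,2,0,0,0,1,0,0,2,0,0,0,1,0,0,2,0,0,0,1,0,0,1,0,0,0,1,0,0,0,0,0,0,1]}}

```text
t: 7.88
tcp_pos: [0.4656, 0.1142, 0.2334]
tcp_rot: [0.984, 0.178, 0.0, 0.0]
contact_force: [0.3, -0.5, 0.3]
opening: 0.287
finger_force: 60.0
```

Call:
{"method": "play_rows", "body": {"plan": [0,0,1,0,0,0,1,0,0,1,0,0,0,1,0,0,0,0,0,0,1]}}

```text
t: 8.25
tcp_pos: [0.4658, 0.1143, 0.2323]
tcp_rot: [0.984, 0.178, 0.0, 0.0]
contact_force: [-1.3, -2.4, 9.7]
opening: 0.287
finger_force: 60.0
```

Call:
{"method": "play_rows", "body": {"plan": [0,0,1,0,0,0,1,0,0,0,0,0,0,1,0,0,0,0,0,0,1]}}

```text
t: 8.62
tcp_pos: [0.466, 0.1144, 0.2322]
tcp_rot: [0.984, 0.178, 0.001, 0.0]
contact_force: [-2.7, -2.2, 16.7]
opening: 0.29
finger_force: 60.0
```

The force climbed to 17 N while z stayed at the predicted home height (0.2325), so the wedge is home. Now retreat and check.

Call:
{"method": "play_rows", "body": {"plan": [0,0,-5,0,0,0,1,0,0,-15,0,0,0,1,0,0,-20,0,0,0,1,0,0,-20,0,0,0,1,0,0,0,0,0,0,1]}}

```text
t: 9.25
tcp_pos: [0.4661, 0.1146, 0.2919]
tcp_rot: [0.984, 0.179, 0.001, -0.0]
contact_force: [-0.1, 0.4, -4.6]
opening: 0.29
finger_force: 60.0
```

Call:
{"method": "play_rows", "body": {"plan": [2,20,0,0,0,0,1,3,35,0,0,0,0,1,4,40,0,0,0,0,1,4,40,0,0,0,0,1,4,40,0,0,0,0,1,4,40,0,0,0,0,1,4,40,0,0,0,0,1,4,40,0,0,0,0,1,3,30,0,0,0,0,1,1,16,0,0,0,0,1]}}

```text
t: 10.5
tcp_pos: [0.6158, -0.1963, 0.2886]
tcp_rot: [0.984, 0.177, -0.001, -0.0]
contact_force: [0.7, -0.2, -4.6]
opening: 0.29
finger_force: 60.0
```

Run:
```python
from h import *
o=ctrl.get_obs(); print(o["t"],o["tcp_pos"],o["contact_force"])
_,s=snap("side","pics/s3.png")
print(w2px("side",[.466,.114,.146]),w2px("side",[.466,.114,.166]))
A=np.hstack([cv2.resize(s[120:190,195:295],(400,280),interpolation=cv2.INTER_CUBIC),cv2.resize(s[120:330,200:500],(400,280))])
cv2.imwrite("pics/c3.png",A[:,:,::-1])
```

```text
10.5 [ 0.61579982 -0.19628947  0.28857579] [ 0.73359932 -0.15474075 -4.61795384]
[217.28156704 156.6092362 ] [216.8096092 151.0666099]
```

View pics/c3.png

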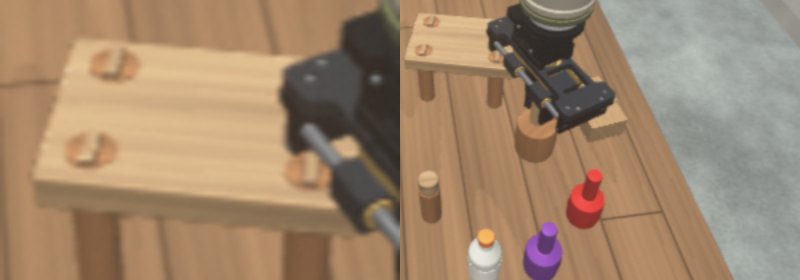

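The wedge at crop (90,150) is now level with the others, and the bystanders stand undisturbed. Now set the mallet down at its old place.

Call:
{"method": "play_rows", "body": {"plan": [0,0,0,0,0,0,1,0,0,25,0,0,0,1,0,0,40,0,0,0,1,0,0,40,0,0,0,1,0,0,40,0,0,0,1,0,0,30,0,0,0,1,0,0,15,0,0,0,1,0,0,8,0,0,0,1,0,0,0,0,0,0,1,0,0,0,0,0,0,1]}}

```text
t: 11.8
tcp_pos: [0.6169, -0.1936, 0.0939]
tcp_rot: [0.984, 0.178, 0.001, 0.0]
contact_force: [-0.2, 0.8, -4.5]
opening: 0.29
finger_force: 60.0
```

Call:
{"method": "play_rows", "body": {"plan": [0,0,2,0,0,0,1,0,0,1,0,0,0,1,0,0,0,0,0,0,1,0,0,0,0,0,0,1]}}

```text
t: 12.3
tcp_pos: [0.6162, -0.1935, 0.0896]
tcp_rot: [0.984, 0.178, 0.0, 0.0]
contact_force: [0.0, -0.3, -3.4]
opening: 0.286
finger_force: 60.0
```

Call:
{"method": "play_rows", "body": {"plan": [0,0,1,0,0,0,1,0,0,1,0,0,0,1,0,0,0,0,0,0,1,0,0,0,0,0,0,1]}}

```text
t: 12.8
tcp_pos: [0.6162, -0.1935, 0.0875]
tcp_rot: [0.984, 0.178, 0.0, 0.0]
contact_force: [0.4, 0.1, -4.3]
opening: 0.284
finger_force: 60.0
```

Call:
{"method": "play_rows", "body": {"plan": [0,0,1,0,0,0,1,0,0,0,0,0,0,1,0,0,0,0,0,0,1]}}

```text
t: 13.18
tcp_pos: [0.6162, -0.1935, 0.0865]
tcp_rot: [0.984, 0.178, -0.0, 0.0]
contact_force: [-0.4, 0.5, -4.8]
opening: 0.291
finger_force: 60.0
```

Call:
{"method": "play_rows", "body": {"plan": [0,0,0.7,0,0,0,1,0,0,0,0,0,0,1,0,0,0,0,0,0,1]}}

```text
t: 13.55
tcp_pos: [0.6163, -0.1935, 0.0865]
tcp_rot: [0.984, 0.178, 0.0, 0.0]
contact_force: [-3.9, 1.3, 5.8]
opening: 0.289
finger_force: 60.0
```

The mallet is resting on the bench. Release gently, then retreat straight up.

Call:
{"method": "play_rows", "body": {"plan": [0,0,0,0,0,0,0.3,0,0,0,0,0,0,0.2,0,0,0,0,0,0,0,0,0,0,0,0,0,-0.5,0,0,0,0,0,0,-1,0,0,0,0,0,0,-1,0,0,0,0,0,0,-1,0,0,0,0,0,0,-1], "grip_force": 10}}

```text
t: 14.55
tcp_pos: [0.6162, -0.1935, 0.0858]
tcp_rot: [0.984, 0.178, -0.0, 0.0]
contact_force: [0.7, -0.4, 0.3]
opening: 0.957
finger_force: 0.0
```

Call:
{"method": "play_rows", "body": {"plan": [0,0,-10,0,0,0,-1,0,0,-25,0,0,0,-1,0,0,-40,0,0,0,-1,0,0,-40,0,0,0,-1,0,0,-40,0,0,0,-1,0,0,-20,0,0,0,-1,-30,0,0,0,0,0,-1,-40,0,0,0,0,0,-1,-40,0,0,0,0,0,-1,0,0,0,0,0,0,-1]}}

```text
t: 15.8
tcp_pos: [0.5111, -0.2342, 0.2622]
tcp_rot: [0.984, 0.177, 0.0, 0.001]
contact_force: [0.8, -0.1, 0.2]
opening: 1.0
finger_force: 0.0
```

Run:
```python
from h import *
o,s=snap("side","pics/s4.png"); print(o["t"],o["tcp_pos"],o["contact_force"],o["opening"])
_,w=snap("wrist","pics/w4.png")
cv2.imwrite("pics/c4.png",np.hstack([cv2.resize(s,(400,300)),cv2.resize(w,(400,300))])[:,:,::-1])
```

```text
15.8 [ 0.51108757 -0.23416803  0.26223035] [ 0.78047659 -0.12323264  0.15484802] 1.0002417061449884
```

View pics/c4.png

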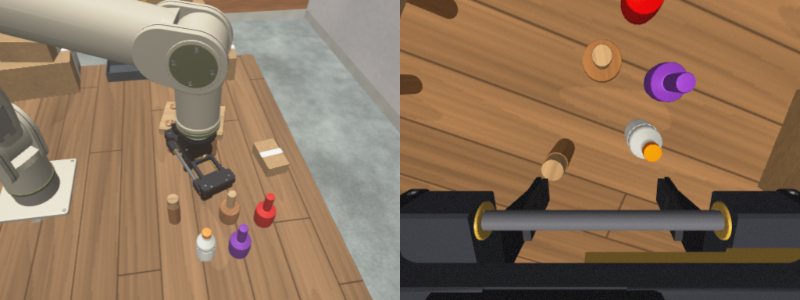

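The mallet stands upright at its old place, the spare leg, glue bottle and look-alikes are standing, and the gripper is clear. I'll hand in.

```bash
python3 -c "
from plant import ctrl
print(ctrl.sign_off())"
```

```text
the job is handed in; nothing more can be done
None
```

I pressed the proud wedge down to its stop with the mallet, stood the mallet upright back in its old place, left the spare leg and glue bottle standing untouched, and handed the job in at about 16 s.

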